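# Tuck the loose carton pad under the hold-down arm

## Robot

A 6-joint arm with a two-finger parallel gripper is mounted at the origin on the work surface; the furniture and walls round the work are solid. World frame = base frame: x ahead of the robot, y to its left, z up, the work surface at z = 0. Lengths are in mm, angles in rad, forces in N, time in s.
With the tool pointing down it reaches from about 275 to 725 mm from the base axis. Payload 15.9 kg.
Tool frame: the origin (TCP) lies between the finger pads; the fingertips stand 17 mm ahead of it and the grasp point (between the pads) lies 2 mm behind it; y points along the fingers, x is the direction in which the jaws open and shut, and the axes are right-handed (so a half turn about y gives the same grasp; the last joint's range is limited). The gripper opens to 85 mm and grips with 20 to 120 N. Pads are 22 mm wide; open, the fingers measure 114 mm over their backs; the gripper's body (76 mm by 85 mm) begins 54 mm behind the grasp point. The pads swing forward as they close: fully open they stand 13 mm farther back than shut.
Start: joints at [1.217, 0.213, -0.034, 1.323, 0, 1.571], TCP at [173.226, 469.018, 218.306] pointing down, gripper open.
Joint ranges: [-2.98, 2.98], [-0.74, 1.72], [-1.14, 1.35], [-2.1, 2.04], [-1.57, 1.44], [-3.14, 3.14]. Speed limits (rad/s): [1.89, 1.89, 2.39, 2.57, 3.14, 3.14].

## Interface

Orientations are given as a unit quaternion [x, y, z, w].
In Python, from station import read_state, viewer, order gives the robot as it stands.
- The arm moves only by the tool jog_arm, never from a script. Its argument "moves" is a list of rows, each an object of numbers: "dx", "dy", "dz": the shift along the tool's x, y, z in mm; "twist": the turn about the tool's y in rad; "fingers": the gripper command: -1 is shut, 1 is fully open, values between are in proportion. A call has 1 to 10 rows; each row shifts and turns the commanded pose from where the row before left it, along the tool's axes as they then stand; what a row does not reach is not made up. A row lasts 1/12 s, in which the tool goes at most 41.7 mm and 7.16 degrees, less where a joint would pass 70% of its speed; a pose out of reach is approached as far as the arm can. A call is refused whole if a number of a shift passes 41.7 or a number of a turn 0.125, either way. A call with a gripper value outside its range is refused whole. The fingers move at their own pace and stop on an object; the grip force is fixed at half the most. Time passes only in rows, so rows that do not move let the fingers close. It gives the time, the measured TCP pose, the force and the opening at its end, in the units of the state.
- read_state(): the state, without advancing time (a new reading comes with each control period).
- viewer.capture(name): name is "scene" or "top"; returns the picture (480x640x3 uint8, red, green, blue); there is no depth.
- viewer.camera_model(name): a dict with "camera_matrix" (3x3 intrinsics, pixels), "xyz" and "attitude" of the camera in the world. Camera axes: x right, y up, looking along -z (the intrinsics and any distortion apply to the point x, -y, -z); pixel columns grow to the right and rows downward; lengths in mm; the calibration is good to about 2 mm. A picture is of the moment at which its call begins. camera_model takes no time and is no camera call.
- order.job_done(): hands the job in, once; it reports no verdict.
The state is a dict: "clock": time; "joints": joint angles; "dq": joint speeds; "tau": joint torques, N m; "tcp_pos": TCP position; "orientation": TCP orientation; "contact_force": force on the tool from outside, world axes, zero at the start; "torque": the same for the moment, N m; "finger_gap": finger opening in mm.
Only numpy, scipy, OpenCV 4.12 (cv2) and the standard library are available. Lean on these libraries where they do the work, as an engineer would, in place of code of your own. Each camera call takes 0.05 s, during which the arm holds its last target.

## Task

Put the loose white corrugated cardboard pad away on the pile in the pad holder: slide it in under the weighted steel arm, so that it lies flat on top of the pile, square with it and pushed in until the ends line up, with the arm resting on it and pressing it down. Leave the blue plastic board where it lies.

Things in the scene. Friction and masses are not known exactly. Their poses are not given: they have to be found in the camera images.
- cardboard_pad: Loose white-faced corrugated cardboard pad (brown core at the edges), a stiff plate 130 (x) by 50 (y) by 12 (z) mm, 50 g, lying flat on the bench. Origin: centre of its underside; x along its length. Both ends are alike. Grip it across its 50 mm width, near one end.
- pad_holder: Fixed grey holder; mm, own frame: origin under the pile's centre on the bench, +x = push-in direction (open front at -x), z up. Base x -70..112, 92 wide, 6 thick. On it a fixed pile of three like white pads: x -65..65, y -25..25, top z 42. A stored pad's origin belongs at (0, 0, 42), long axis along x. Two stops behind (face x 67, |y| 16..40, to z 60). No side walls.
- hold_arm (a joint): Hinge of the holder's steel arm, rad: 0 resting on the bare pile, about 0.17 on one more pad, up to 0.7. Holder frame, mm: pin at x 95, z 60; arm 24 wide, mid-line; its bend rests on the pile at x 25; red-tipped nose slopes up to x -24, underside 19 above the pile: a pad slid along +x just over the pile lifts it. Weight at x 47, top 30 over pile. Falls back, presses about 1 N.
- blue_board: Blue plastic board of the same size as the cardboard pad (130 x 50 x 12 mm), lying flat on the bench; does not belong in the holder. Origin: centre of its underside; x along its length.
Things that resemble listed ones, but are neither listed nor needed, are in the scene too. Several things have the shape of the cardboard_pad; the one meant has the colours described above.

How it is judged (in metres and radians):
At the end, for the whole second after the job is handed in: The cardboard pad lies at rest and flat (within 0.08 rad) on top of the pile, its centre within 18 mm lengthwise and 15 mm sideways of the pile's centre, its long axis within 0.18 rad of the pile's, and the hold-down arm rests on it (hinge at 0.12 to 0.23 rad) (x of cardboard_pad in the frame of pad_holder between -0.018 and 0.018 m and y of cardboard_pad in the frame of pad_holder between -0.015 and 0.015 m and z of cardboard_pad in the frame of pad_holder between 0.037 and 0.047 m and angle between the x axis of cardboard_pad and the x axis of pad_holder, either way round below 0.18 rad and (angle between cardboard_pad's own z axis and vertical below 0.08 rad or angle between cardboard_pad's own z axis and vertical above 3.06 rad) and value of joint hold_arm between 0.12 and 0.23 rad and linear speed of cardboard_pad below 0.02 m/s); the robot touches nothing.
It fails at once if the blue board is shifted by more than 30 mm (distance of blue_board from where it was at the start of the episode above 0.03 m).
It also fails if it takes over 38 s, if anything falls off the work surface, if the arm or the gripper's body presses on something with over 40 N, if the wrist force passes 120 N, or if a joint passes its speed limit or range.

## Working session

There is one attempt and no reset: what is moved stays moved. The work goes in short steps, Python scripts to look and compute and a tool call to move; the robot and the scene stay as the last step left them, time stands still between calls to the robot, and variables do not carry over. Pictures are saved under pics/ and viewed, and the job is handed in when it is done.

Besides the shell and the picture viewer there is one more tool, called after "Call:" in YAML: its name, and indented under it one key for each argument. jog_arm: Moves the arm, as the interface text tells. Its arguments: {"type":"object","properties":{"moves":{"type":"array"}},"required":["moves"]}

```bash
mkdir -p pics; ls; python3 - <<'E'
from station import read_state, viewer, order
import cv2
s=read_state(); print(s)
for n in ("scene","top"):
    im=viewer.capture(n); cv2.imwrite(f"pics/{n}0.png",im[:,:,::-1]); print(n,viewer.camera_model(n))
E
```

```text
pics
{'clock': 0.0, 'joints': array([ 1.21703810e+00,  2.13364966e-01, -3.50554054e-02,  1.32352657e+00,
       -2.67051139e-05,  1.57081772e+00]), 'dq': array([-9.53738633e-06,  1.28187886e-04,  5.07816052e-05,  1.90675468e-04,
        1.29817724e-03,  1.80876203e-04]), 'tau': array([-1.97826710e-03, -6.86159706e+01,  4.87117338e+01,  1.73692225e-02,
       -1.56183669e-04,  3.62369803e-06]), 'tcp_pos': array([173.09400512, 468.69147851, 217.81324888]), 'orientation': array([ 0.58042246,  0.40388505, -0.40454181, -0.57994186]), 'contact_force': array([ 0.62914958,  0.41851536, -0.12707411]), 'torque': array([-0.02595165,  0.0202193 ,  0.00625407]), 'finger_gap': 85.500081198022}
scene {'camera_matrix': array([[478.47705171,   0.        , 326.10535063],
       [  0.        , 478.47705171, 234.70904479],
       [  0.        ,   0.        ,   1.        ]]), 'xyz': array([-180.27948977,  906.21303162,  560.19744572]), 'attitude': array([-0.18568255,  0.4857301 ,  0.79946077, -0.30075028])}
top {'camera_matrix': array([[560.86157937,   0.        , 314.85661807],
       [  0.        , 560.86157937, 235.58530339],
       [  0.        ,   0.        ,   1.        ]]), 'xyz': array([ 351.31256819,  160.43295126, 1358.74377026]), 'attitude': array([-0.02234999,  0.02788099,  0.71582506, -0.69736476])}
```

View pics/scene0.png

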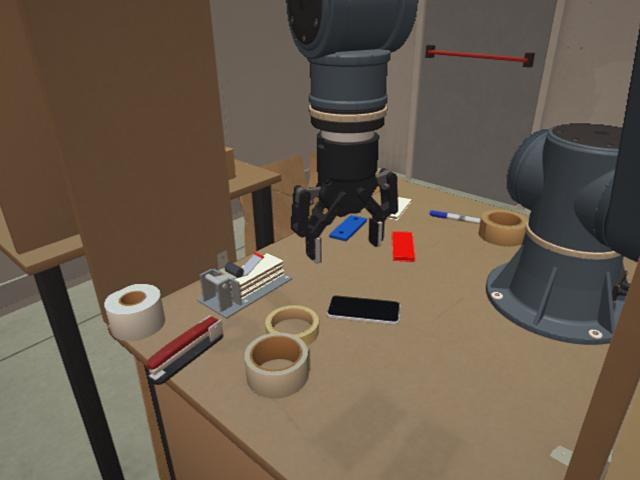

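View pics/top0.png

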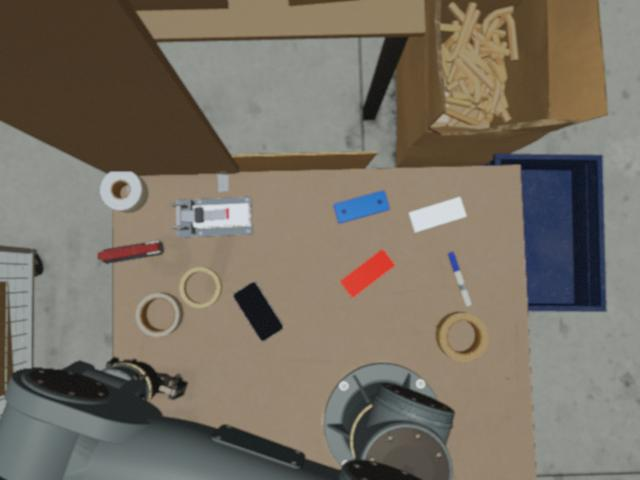

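The candidates shaped like the pad in the top view are white (438,214), blue (362,206), red (367,273) and the black phone (258,311). Only the white one fits the description. The holder is at about (213,216), with its open front to the image right. Next I'll enlarge a crop to confirm and measure.

```bash
cat > h.py <<'E'
import numpy as np, cv2
from scipy.spatial.transform import Rotation as R
from station import read_state, viewer, order
def ray(cam,uv):
    m=viewer.camera_model(cam); K=m["camera_matrix"]
    d=np.linalg.inv(K)@np.array([uv[0],uv[1],1.]); d=d*[1,-1,-1]
    return m["xyz"],R.from_quat(m["attitude"]).apply(d)
def onz(cam,uv,z):
    o,d=ray(cam,uv); return o+d*(z-o[2])/d[2]
def proj(cam,p):
    m=viewer.camera_model(cam); c=R.from_quat(m["attitude"]).inv().apply(np.asarray(p,float)-m["xyz"])*[1,-1,-1]
    q=m["camera_matrix"]@c; return q[:2]/q[2]
def rect(cam,mask,z):
    cs,_=cv2.findContours(mask.astype(np.uint8),cv2.RETR_EXTERNAL,cv2.CHAIN_APPROX_NONE)
    out=[]
    for c in cs:
        if cv2.contourArea(c)<150: continue
        P=np.array([onz(cam,p[0],z)[:2] for p in c],np.float32)
        r=cv2.minAreaRect(P); out.append((c.reshape(-1,2).mean(0).round(),np.round(r[0],1),np.round(r[1],1),round(r[2],1)))
    return out
E
python3 - <<'E'
from h import *
im=cv2.imread("pics/top0.png"); hsv=cv2.cvtColor(im,cv2.COLOR_BGR2HSV)
roi=np.zeros(im.shape[:2],bool); roi[180:340,150:500]=1
w=(hsv[...,1]<40)&(hsv[...,2]>190)&roi
for r in rect("top",w,12): print("white@12",r)
for r in rect("top",w,42): print("white@42",r)
b=(hsv[...,0]>100)&(hsv[...,0]<125)&(hsv[...,1]>120)&roi
for r in rect("top",b,12): print("blue",r)
a=cv2.resize(im[185:250,395:485],None,fx=6,fy=6,interpolation=cv2.INTER_CUBIC)
h=cv2.resize(im[185:250,160:265],None,fx=7,fy=7,interpolation=cv2.INTER_CUBIC)
cv2.imwrite("pics/padcrop.png",a); cv2.imwrite("pics/holdcrop.png",h)
s=cv2.imread("pics/scene0.png")
cv2.imwrite("pics/scrop.png",cv2.resize(s[185:325,190:430],None,fx=3.3,fy=3.3,interpolation=cv2.INTER_CUBIC))
E
```

```text
white@12 (array([222., 216.]), array([501.9, 373.8]), array([ 54.2, 135.5]), 1.3)
white@12 (array([437., 214.]), array([ 491.6, -148.4]), array([ 49.6, 130.4]), 15.6)
white@42 (array([222., 216.]), array([498.6, 369. ]), array([ 53. , 132.5]), 1.3)
white@42 (array([437., 214.]), array([ 488.4, -141.5]), array([ 48.5, 127.5]), 15.6)
blue (array([361., 206.]), array([514.8,  35.1]), array([ 47.3, 127. ]), 13.9)
```

View pics/padcrop.png

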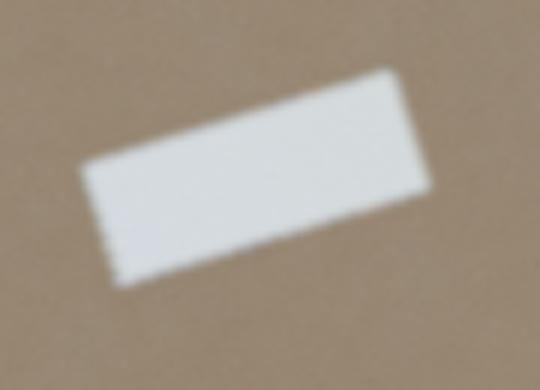

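View pics/holdcrop.png

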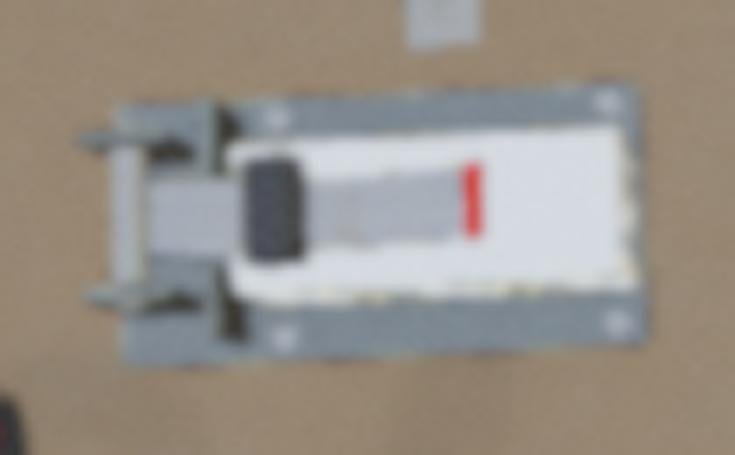

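View pics/scrop.png

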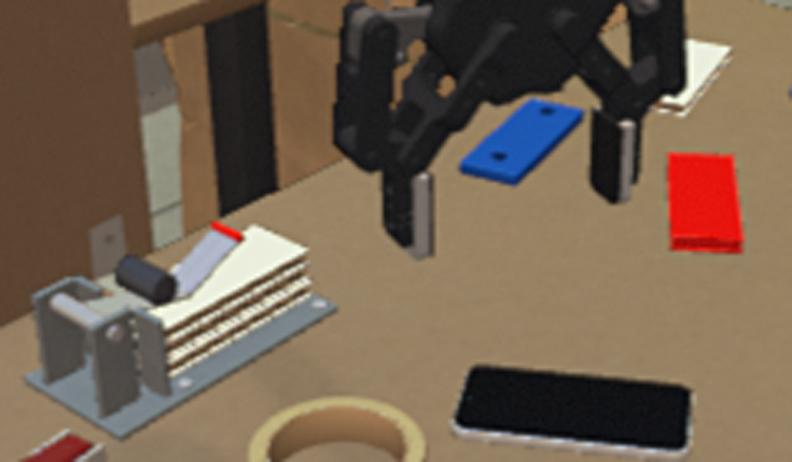

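The enlarged crop confirms the white pad. The top face is white and the scene view shows brown edges at about (400,208); the red and blue boards are other things. Next I'll cross-check the holder pose from its base plate and look at the arm geometry.

```bash
python3 - <<'E'
from h import *
# hand-read corners from crop (7x, offset 160,185; cv2 resize centre shift)
f=lambda u,v:((u+.5)/7-.5+160,(v+.5)/7-.5+185)
print("base")
for c in [(113,105),(637,86),(648,343),(124,364)]: print(onz("top",f(*c),6).round(1))
print("pile")
for c in [(226,145),(618,128),(628,286),(232,300)]: print(onz("top",f(*c),42).round(1))
print("red tip"); 
for c in [(472,164),(472,236)]: print(onz("top",f(*c),63).round(1))
# pad corners refine
g=lambda u,v:((u+.5)/6-.5+395,(v+.5)/6-.5+185)
for c in [(82,163),(391,68),(431,187),(118,287)]: print("pad",onz("top",g(*c),12).round(1))
# scene check: project
t=np.radians(1.6); ex=np.array([-np.sin(t),np.cos(t)]); ey=np.array([-ex[1],ex[0]])
im=cv2.imread("pics/scene0.png");
def box(cam,im,c,ex,L,W,z,col):
    ey=np.array([-ex[1],ex[0]])
    P=[proj(cam,[*(np.array(c)+a*L/2*ex+b*W/2*ey),z]) for a,b in [(-1,-1),(1,-1),(1,1),(-1,1)]]
    cv2.polylines(im,[np.round(P).astype(int)*1],True,col,1)
for n in("scene","top"):
    im=cv2.imread(f"pics/{n}0.png"); im=cv2.resize(im,None,fx=1,fy=1)
    box(n,im,[500,370.5],ex,130,50,42,(0,255,0)); 
    q=np.radians(15.6);box(n,im,[491.6,-148.4],np.array([-np.sin(q),np.cos(q)]),130,50,12,(255,0,255))
    x0,y0,x1,y1=(190,185,430,325) if n=="scene" else (160,180,480,260)
    k=3.3 if n=="scene" else 2.4
    cv2.imwrite(f"pics/chk_{n}.png",cv2.resize(im[y0:y1,x0:x1],None,fx=k,fy=k,interpolation=cv2.INTER_NEAREST))
s=read_state(); print(R.from_quat(s["orientation"]).as_matrix().round(3))
E
```

```text
base
[543.7 483.6   6. ]
[545.7 302.1   6. ]
[456.2 300.    6. ]
[453.7 480.6   6. ]
pile
[524.  437.1  42. ]
[526.4 305.   42. ]
[472.9 302.6  42. ]
[471.6 435.6  42. ]
red tip
[512.9 351.3  63. ]
[488.9 351.7  63. ]
pad [498.9 -78.6  12. ]
pad [ 534.3 -205.    12. ]
pad [ 485.6 -219.    12. ]
pad [448.5 -91.2  12. ]
[[ 0.346 -0.    -0.938]
 [ 0.938 -0.001  0.346]
 [-0.001 -1.    -0.   ]]
```

View pics/chk_scene.png

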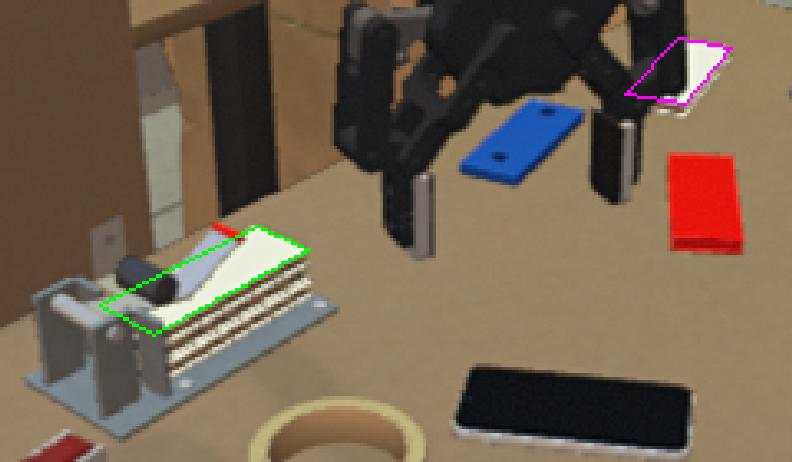

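View pics/chk_top.png

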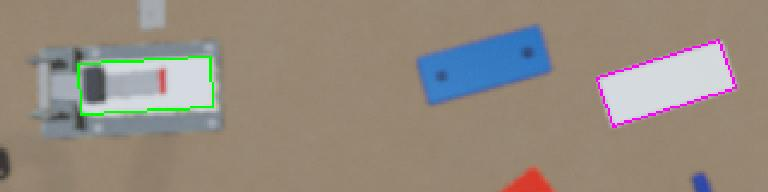

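Both views agree. The pad centre is (492,-148) with its long axis 15.6° off +y. The holder origin is (500,370.5), pushing along +y at about 1° yaw. Now moving above the pad's rear (-y) end.

Call:
jog_arm:
  moves:
    - {"dx":-11,"dz":-36,"twist":0.118}
    - {"dx":-11,"dz":-36,"twist":0.118}
    - {"dx":-11,"dz":-36,"twist":0.118}
    - {"dx":-11,"dz":-36,"twist":0.118}
    - {"dx":-11,"dz":-36,"twist":0.118}
    - {"dx":-11,"dz":-36,"twist":0.118}
    - {"dx":-11,"dz":-36,"twist":0.118}
    - {"dx":-11,"dz":-36,"twist":0.118}

```text
$.moves[0]: bad value
```

```bash
cat >> h.py <<'E'
def go(target,head):  # head: tool-x heading deg
    s=read_state(); M=R.from_quat(s["orientation"]).as_matrix()
    hd=np.degrees(np.arctan2(M[1,0],M[0,0]))
    w=np.asarray(target)-s["tcp_pos"]
    print("t %.2f tcp %s head %.2f tilt %s gap %.1f F %s"%(s["clock"],s["tcp_pos"].round(1),hd,M[2,[0,2]].round(4),s["finger_gap"],s["contact_force"].round(1)))
    print("tool shift now-frame",(M.T@w).round(1),"twist",round(np.radians(hd-head),4))
    h=np.radians(head); print("in target frame dx %.1f dz %.1f dy %.1f"%(w[0]*np.cos(h)+w[1]*np.sin(h),-w[0]*np.sin(h)+w[1]*np.cos(h),-w[2]))
E
python3 -c "
from h import *
go([504.5,-194.6,110],15.6)"
```

```text
t 0.10 tcp [173.1 468.7 217.9] head 69.73 tilt [-0.0011 -0.    ] gap 85.4 F [0.5 0.4 0.9]
tool shift now-frame [-507.3  108.4 -540.7] twist 0.9447
in target frame dx 140.8 dz -728.0 dy 107.9
```

Call:
jog_arm:
  moves:
    - {"dx":-11,"dy":0,"dz":-36,"twist":0.118,"fingers":1}
    - {"dx":-11,"dy":0,"dz":-36,"twist":0.118,"fingers":1}
    - {"dx":-11,"dy":0,"dz":-36,"twist":0.118,"fingers":1}
    - {"dx":-11,"dy":0,"dz":-36,"twist":0.118,"fingers":1}
    - {"dx":-11,"dy":0,"dz":-36,"twist":0.118,"fingers":1}
    - {"dx":-11,"dy":0,"dz":-36,"twist":0.118,"fingers":1}
    - {"dx":-11,"dy":0,"dz":-36,"twist":0.118,"fingers":1}
    - {"dx":-11,"dy":0,"dz":-36,"twist":0.118,"fingers":1}

```text
clock: 0.77
tcp_pos: [314.6, 213.6, 218.0]
orientation: [0.701, 0.094, -0.094, -0.701]
contact_force: [1.5, 0.1, -0.4]
finger_gap: 84.9
```

```bash
python3 -c "
from h import *
go([504.5,-194.6,110],15.6)"
```

```text
t 0.77 tcp [314.6 213.6 218. ] head 15.30 tilt [-0.0004 -0.0003] gap 84.9 F [ 1.5  0.1 -0.4]
tool shift now-frame [  75.6  108.1 -443.8] twist -0.0053
in target frame dx 73.2 dz -444.2 dy 108.0
```

Call:
jog_arm:
  moves:
    - {"dx":6,"dy":5,"dz":-37,"twist":-0.005,"fingers":1}
    - {"dx":6,"dy":5,"dz":-37,"twist":0,"fingers":1}
    - {"dx":6,"dy":5,"dz":-37,"twist":0,"fingers":1}
    - {"dx":6,"dy":5,"dz":-37,"twist":0,"fingers":1}
    - {"dx":6,"dy":5,"dz":-37,"twist":0,"fingers":1}
    - {"dx":6,"dy":5,"dz":-37,"twist":0,"fingers":1}
    - {"dx":6,"dy":5,"dz":-37,"twist":0,"fingers":1}
    - {"dx":6,"dy":5,"dz":-37,"twist":0,"fingers":1}
    - {"dx":6,"dy":10,"dz":-37,"twist":0,"fingers":1}
    - {"dx":6,"dy":10,"dz":-37,"twist":0,"fingers":1}

```text
clock: 1.6
tcp_pos: [473.7, -126.1, 157.9]
orientation: [0.7, 0.098, -0.098, -0.7]
contact_force: [1.0, 1.4, 0.9]
finger_gap: 85.5
```

Call:
jog_arm:
  moves:
    - {"dx":6,"dy":20,"dz":-37,"twist":0,"fingers":1}
    - {"dx":6,"dy":20,"dz":-36,"twist":0,"fingers":1}
    - {"dx":0,"dy":0,"dz":0,"twist":0,"fingers":1}

```text
clock: 1.85
tcp_pos: [504.5, -194.5, 114.2]
orientation: [-0.7, -0.095, 0.098, 0.701]
contact_force: [-0.3, 0.6, -0.5]
finger_gap: 85.2
```

```bash
python3 - <<'E'
from h import *
go([504.5,-194.6,110],15.6)
for n in ("scene","top"):
    im=viewer.capture(n)[:,:,::-1]; cv2.imwrite(f"pics/{n}1.png",im)
E
```

```text
t 1.85 tcp [ 504.5 -194.5  114.2] head 15.73 tilt [-0.004   0.0017] gap 85.2 F [-0.3  0.6 -0.5]
tool shift now-frame [ 0.   4.2 -0.1] twist 0.0023
in target frame dx -0.0 dz -0.1 dy 4.2
```

View pics/scene1.png

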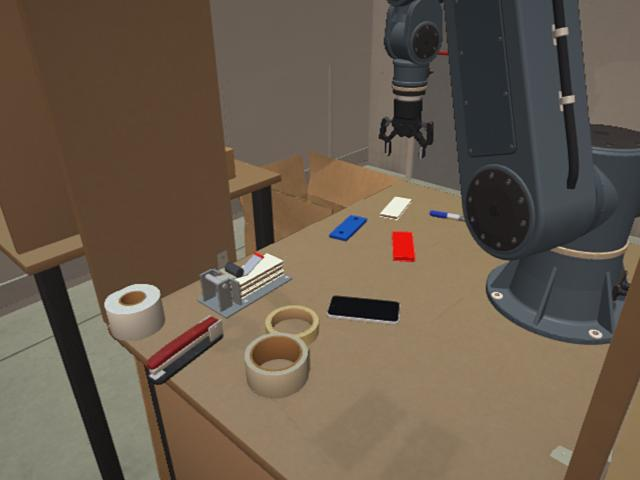

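Call:
jog_arm:
  moves:
    - {"dx":0,"dy":20,"dz":0,"twist":0,"fingers":0.5}
    - {"dx":0,"dy":25,"dz":0,"twist":0,"fingers":0.5}
    - {"dx":0,"dy":22,"dz":0,"twist":0,"fingers":0.5}
    - {"dx":0,"dy":16,"dz":0,"twist":0,"fingers":0.5}
    - {"dx":0,"dy":8,"dz":0,"twist":0,"fingers":0.5}
    - {"dx":0,"dy":0,"dz":0,"twist":0,"fingers":0.5}
    - {"dx":0,"dy":0,"dz":0,"twist":0,"fingers":0.5}

```text
clock: 2.53
tcp_pos: [504.9, -189.8, 28.7]
orientation: [0.7, 0.098, -0.098, -0.7]
contact_force: [-0.2, -0.6, 0.5]
finger_gap: 64.3
```

```bash
python3 - <<'E'
from h import *
go([504.5,-194.6,20],15.6)
im=viewer.capture("scene")[:,:,::-1]; cv2.imwrite("pics/s2.png",cv2.resize(im[130:260,330:480],None,fx=4.5,fy=4.5,interpolation=cv2.INTER_CUBIC))
E
```

```text
t 2.53 tcp [ 504.9 -189.8   28.7] head 15.97 tilt [ 0.0005 -0.0004] gap 64.3 F [-0.2 -0.6  0.5]
tool shift now-frame [-1.7  8.7 -4.5] twist 0.0065
in target frame dx -1.6 dz -4.5 dy 8.7
```

View pics/s2.png

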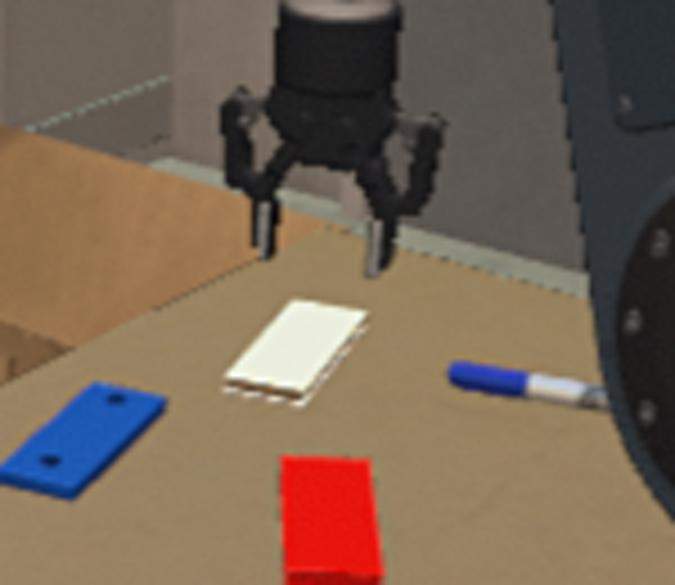

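```bash
python3 - <<'E'
from h import *
s=read_state(); p=s["tcp_pos"];M=R.from_quat(s["orientation"]).as_matrix()
for t in (0,8,17):
  for sd in (-32,32):
    print(t,sd,((proj("scene",p+M@[sd,t,0])-[330,130])*4.5).round(0))
for q in ([504.9,-189.8,60],[504.9,-189.8,80]): print(((proj("scene",q)-[330,130])*4.5).round(0))
print(s["joints"])
im=viewer.capture("scene")[:,:,::-1]; cv2.imwrite("pics/s3.png",cv2.resize(im[130:260,330:480],None,fx=4.5,fy=4.5,interpolation=cv2.INTER_CUBIC))
go([504.5,-194.6,20],15.6)
E
```

```text
0 -32 [365. 300.]
0 32 [268. 284.]
8 -32 [364. 311.]
8 32 [267. 295.]
17 -32 [362. 324.]
17 32 [267. 308.]
[319. 247.]
[322. 217.]
[-3.59879323e-01  4.02773246e-01 -2.70566186e-01  8.95927595e-01
  5.35549001e-05  9.32302351e-01]
t 2.63 tcp [ 505.5 -190.3   29.2] head 15.95 tilt [ 0.0016 -0.0012] gap 63.9 F [-0.3  0.3  0.3]
tool shift now-frame [-2.1  9.2 -3.8] twist 0.0061
in target frame dx -2.1 dz -3.9 dy 9.2
```

View pics/s3.png

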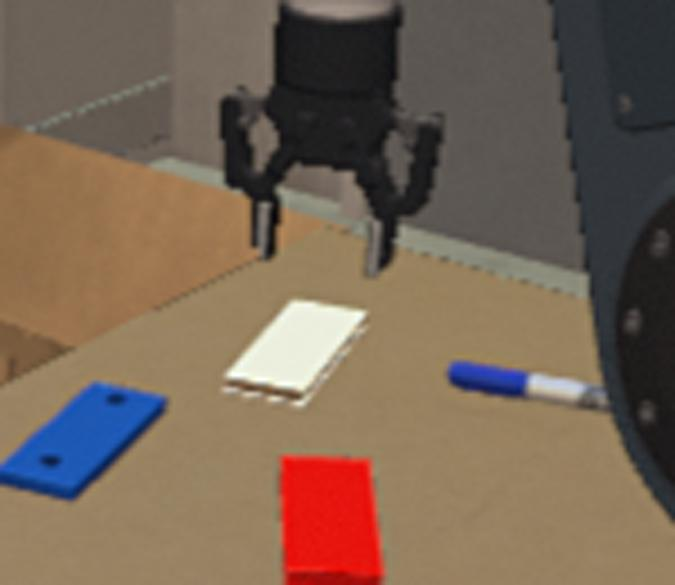

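```bash
python3 - <<'E'
from h import *
im=viewer.capture("top")[:,:,::-1].copy(); 
go([504.5,-194.6,20],15.6)
s=read_state()
for z in (29,100): print(((proj("top",[*s["tcp_pos"][:2],z])-[380,150])*5).round(0))
cv2.imwrite("pics/t3.png",cv2.resize(im[150:270,380:520],None,fx=5,fy=5,interpolation=cv2.INTER_CUBIC))
E
```

```text
t 2.68 tcp [ 505.4 -190.4   29. ] head 15.94 tilt [ 0.0016 -0.0011] gap 64.1 F [-0.8  0.2 -0.2]
tool shift now-frame [-2.   9.  -3.8] twist 0.0059
in target frame dx -2.0 dz -3.8 dy 9.0
[380. 285.]
[421. 266.]
```

View pics/t3.png

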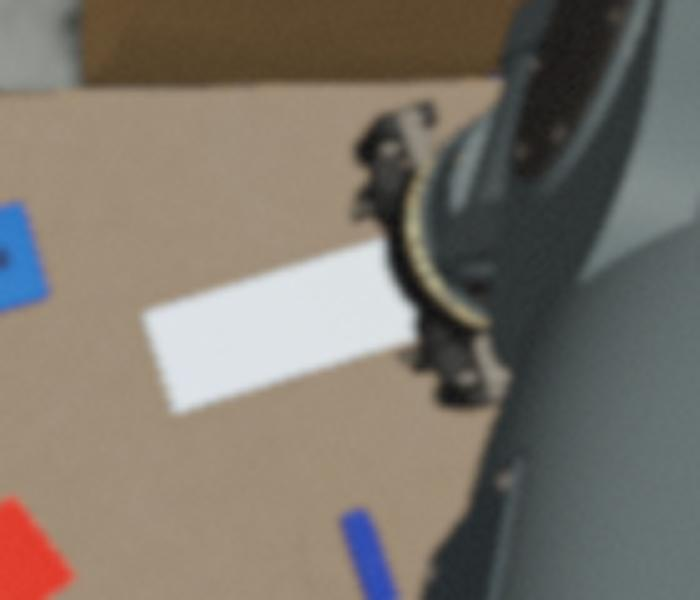

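```bash
python3 - <<'E'
from h import *
def tri(a,b):
    (o1,d1),(o2,d2)=ray("top",a),ray("scene",b)
    A=np.stack([d1,-d2],1); t=np.linalg.lstsq(A,o2-o1,rcond=None)[0]
    p,q=o1+t[0]*d1,o2+t[1]*d2; return ((p+q)/2).round(1),np.linalg.norm(p-q).round(1)
T=lambda u,v:(380+u/5,150+v/5); S=lambda u,v:(330+u/4.5,130+v/4.5)
print(tri(T(358,210),S(264,258))); print(tri(T(410,358),S(373,275)))
# pad corners check in scene: seen top far corners (292,300),(368,313); near (222,380)
for c in [(534.3,-205),(485.6,-219),(448.5,-91.2),(498.9,-78.6)]: print(((proj("scene",[*c,12])-[330,130])*4.5).round(0))
E
```

```text
(array([ 538.6, -177. ,   47.4]), np.float64(1.7))
(array([ 468.8, -197.7,   47.8]), np.float64(0.7))
[290. 298.]
[365. 311.]
[302. 390.]
[220. 374.]
```

```bash
python3 - <<'E'
from h import *
p=np.array([173.1,468.7,217.9]); h=np.radians(69.7); x=np.array([np.cos(h),np.sin(h),0])
for sd in(-45,45):
  for t in(0,4,17,30): print(sd,t,proj("scene",p+sd*x-[0,0,t]).round(1),((proj("scene",p+sd*x-[0,0,t])-[190,185])*3.3).round(0), proj("top",p+sd*x-[0,0,t]).round(1))
E
```

```text
-45 0 [372.5 260.2] [602. 248.] [180.5 376.2]
-45 4 [372.4 262.7] [602. 256.] [181.  375.8]
-45 17 [372.  270.5] [601. 282.] [182.5 374.7]
-45 30 [371.7 278.2] [600. 308.] [183.9 373.6]
45 0 [315.8 276.7] [415. 303.] [138.2 361.5]
45 4 [315.8 279.2] [415. 311.] [138.8 361.2]
45 17 [315.9 287.4] [416. 338.] [140.7 360.3]
45 30 [316.1 295.4] [416. 364.] [142.6 359.3]
```

The fingertips triangulate to z≈47, while the reported TCP z of 29 would put them at about 15–20. That's roughly 28 mm apart, and the start picture shows the same offset. I'll settle it by going down in small steps and watching the force.

Call:
jog_arm:
  moves:
    - {"dx":-1,"dy":3,"dz":-2,"twist":0.005,"fingers":0.5}
    - {"dx":-1,"dy":3,"dz":-2,"twist":0,"fingers":0.5}
    - {"dx":0,"dy":2,"dz":0,"twist":0,"fingers":0.5}
    - {"dx":0,"dy":0,"dz":0,"twist":0,"fingers":0.5}

```text
clock: 3.02
tcp_pos: [503.4, -194.8, 19.2]
orientation: [-0.7, -0.096, 0.096, 0.701]
contact_force: [-0.0, 0.3, -0.4]
finger_gap: 64.0
```

```bash
python3 - <<'E'
from h import *
go([504.5,-194.6,20],15.6)
im=viewer.capture("scene")[:,:,::-1]; cv2.imwrite("pics/s4.png",cv2.resize(im[160:230,360:450],None,fx=7,fy=7,interpolation=cv2.INTER_CUBIC))
E
```

```text
t 3.02 tcp [ 503.4 -194.8   19.2] head 15.62 tilt [-0.0005  0.0004] gap 64.0 F [-0.   0.3 -0.4]
tool shift now-frame [ 1.1 -0.8 -0.1] twist 0.0003
in target frame dx 1.1 dz -0.1 dy -0.8
```

View pics/s4.png

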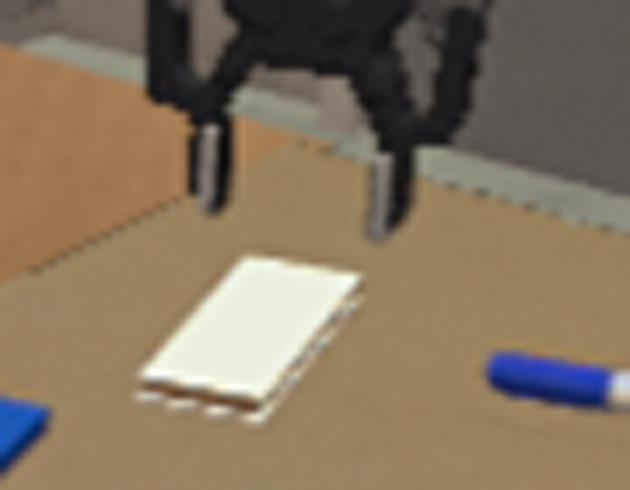

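Still well clear: tips at crop (210,210) and (378,238), pad end at (245-365,258-275), and no force. Continuing down carefully.

Call:
jog_arm:
  moves:
    - {"dx":1,"dy":3,"dz":0,"twist":0,"fingers":0.5}
    - {"dx":0,"dy":3,"dz":0,"twist":0,"fingers":0.5}
    - {"dx":0,"dy":3,"dz":0,"twist":0,"fingers":0.5}
    - {"dx":0,"dy":3,"dz":0,"twist":0,"fingers":0.5}
    - {"dx":0,"dy":0,"dz":0,"twist":0,"fingers":0.5}

```text
clock: 3.48
tcp_pos: [504.3, -194.3, 6.9]
orientation: [-0.7, -0.096, 0.097, 0.701]
contact_force: [-0.4, 0.6, -0.4]
finger_gap: 64.0
```

```bash
python3 - <<'E'
from h import *
go([504.5,-194.6,0],15.6)
im=viewer.capture("scene")[:,:,::-1]; cv2.imwrite("pics/s5.png",cv2.resize(im[160:230,360:450],None,fx=7,fy=7,interpolation=cv2.INTER_CUBIC))
im=viewer.capture("top")[:,:,::-1]; cv2.imwrite("pics/t5.png",cv2.resize(im[150:270,380:520],None,fx=5,fy=5,interpolation=cv2.INTER_CUBIC))
E
```

```text
t 3.48 tcp [ 504.3 -194.3    6.9] head 15.64 tilt [-0.0008  0.0006] gap 64.0 F [-0.4  0.6 -0.4]
tool shift now-frame [ 0.1  6.9 -0.4] twist 0.0007
in target frame dx 0.1 dz -0.4 dy 6.9
```

View pics/s5.png

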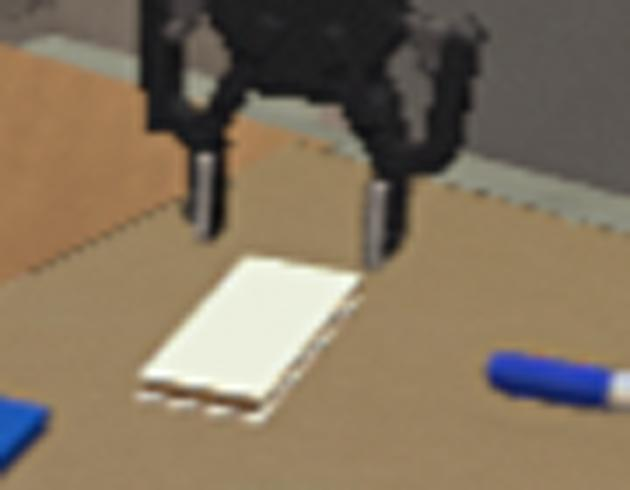

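View pics/t5.png

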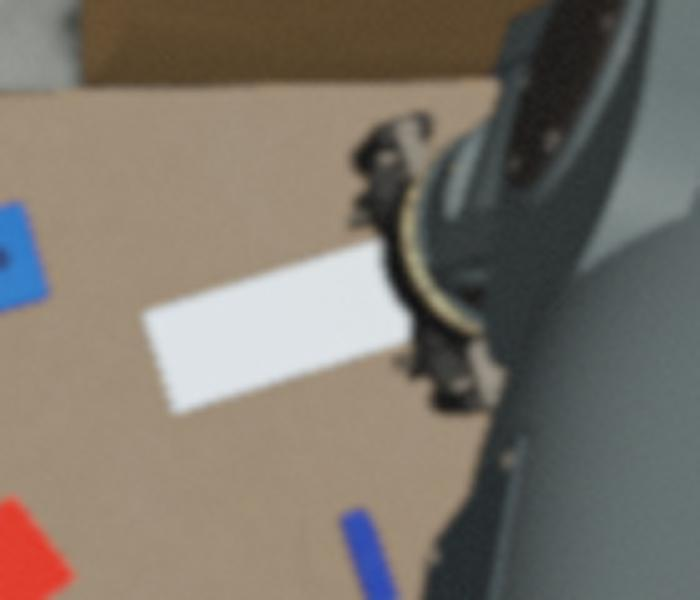

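```bash
python3 - <<'E'
from h import *
def tri(a,b):
    (o1,d1),(o2,d2)=ray("top",a),ray("scene",b)
    A=np.stack([d1,-d2],1); t=np.linalg.lstsq(A,o2-o1,rcond=None)[0]
    p,q=o1+t[0]*d1,o2+t[1]*d2; return ((p+q)/2).round(1),np.linalg.norm(p-q).round(1)
T=lambda u,v:(380+u/5,150+v/5); S=lambda u,v:(360+u/7,160+v/7)
print(tri(T(356,214),S(205,240))); print(tri(T(404,364),S(375,268)))
s=read_state();p=s["tcp_pos"];M=R.from_quat(s["orientation"]).as_matrix()
for o in (-7,0,10,20,30):
  print(o,[((proj("scene",p+M@[sd,0,zz]+[0,0,o])-[360,160])*7).round(0) for sd in(-34,34) for zz in (0,11)])
E
```

```text
(array([ 539.5, -182.4,   23.8]), np.float64(3.1))
(array([ 467.4, -201.3,   25.1]), np.float64(0.6))
-7 [array([363., 319.]), array([355., 329.]), array([206., 291.]), array([197., 300.])]
0 [array([365., 303.]), array([357., 313.]), array([207., 275.]), array([198., 285.])]
10 [array([367., 281.]), array([359., 290.]), array([208., 253.]), array([200., 263.])]
20 [array([368., 258.]), array([361., 268.]), array([210., 231.]), array([201., 240.])]
30 [array([370., 235.]), array([362., 245.]), array([211., 209.]), array([202., 218.])]
```

Call:
jog_arm:
  moves:
    - {"dx":0,"dy":4,"dz":0,"twist":0,"fingers":0.4}
    - {"dx":0,"dy":4,"dz":0,"twist":0,"fingers":0.4}
    - {"dx":0,"dy":4,"dz":0,"twist":0,"fingers":0.4}
    - {"dx":0,"dy":2,"dz":0,"twist":0,"fingers":0.4}
    - {"dx":0,"dy":0,"dz":0,"twist":0,"fingers":0.4}
    - {"dx":0,"dy":0,"dz":0,"twist":0,"fingers":0.4}

```text
clock: 4.08
tcp_pos: [504.6, -194.4, -6.5]
orientation: [-0.7, -0.096, 0.096, 0.701]
contact_force: [-0.1, 0.2, -0.6]
finger_gap: 59.6
```

```bash
python3 - <<'E'
from h import *
go([504.5,-194.6,0],15.6)
im=viewer.capture("scene")[:,:,::-1]; cv2.imwrite("pics/s6.png",cv2.resize(im[160:230,360:450],None,fx=7,fy=7,interpolation=cv2.INTER_CUBIC))
E
```

```text
t 4.08 tcp [ 504.6 -194.4   -6.5] head 15.64 tilt [-0.0003  0.0002] gap 59.6 F [-0.1  0.2 -0.6]
tool shift now-frame [-0.2 -6.5 -0.2] twist 0.0007
in target frame dx -0.2 dz -0.2 dy -6.5
```

View pics/s6.png

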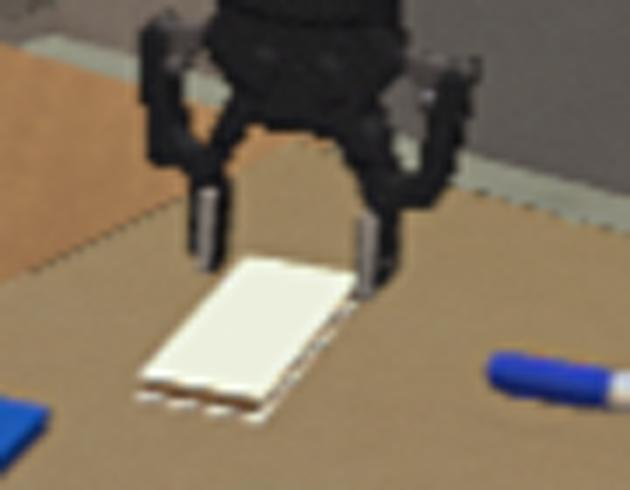

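TCP now reads -6.5 with no contact, so the z reading is offset. Tips sit at about z 9 in the picture. I'll feel for the bench in 2 mm steps.

Call:
jog_arm:
  moves:
    - {"dx":0,"dy":2,"dz":0,"twist":0,"fingers":0.35}
    - {"dx":0,"dy":2,"dz":0,"twist":0,"fingers":0.35}
    - {"dx":0,"dy":0,"dz":0,"twist":0,"fingers":0.35}

```text
clock: 4.38
tcp_pos: [504.6, -194.4, -10.6]
orientation: [-0.7, -0.096, 0.096, 0.701]
contact_force: [0.1, 0.1, -1.0]
finger_gap: 57.7
```

Call:
jog_arm:
  moves:
    - {"dx":0,"dy":1.5,"dz":0,"twist":0,"fingers":0.35}
    - {"dx":0,"dy":0,"dz":0,"twist":0,"fingers":0.35}

```text
clock: 4.55
tcp_pos: [504.6, -194.4, -12.0]
orientation: [-0.7, -0.096, 0.096, 0.701]
contact_force: [-0.8, -0.1, -0.4]
finger_gap: 57.9
```

Call:
jog_arm:
  moves:
    - {"dx":0,"dy":1,"dz":0,"twist":0,"fingers":0.35}
    - {"dx":0,"dy":0,"dz":0,"twist":0,"fingers":0.35}

```text
clock: 4.72
tcp_pos: [504.7, -194.4, -12.9]
orientation: [-0.701, -0.096, 0.096, 0.701]
contact_force: [0.2, -0.5, 0.4]
finger_gap: 57.8
```

```bash
python3 - <<'E'
from h import *
go([504.5,-194.6,0],15.6)
im=viewer.capture("scene")[:,:,::-1]; cv2.imwrite("pics/s7.png",cv2.resize(im[160:230,360:450],None,fx=7,fy=7,interpolation=cv2.INTER_CUBIC))
E
```

```text
t 4.72 tcp [ 504.7 -194.4  -12.9] head 15.64 tilt [-0.0001  0.    ] gap 57.8 F [ 0.2 -0.5  0.4]
tool shift now-frame [ -0.2 -12.9  -0.1] twist 0.0008
in target frame dx -0.2 dz -0.1 dy -12.9
```

View pics/s7.png

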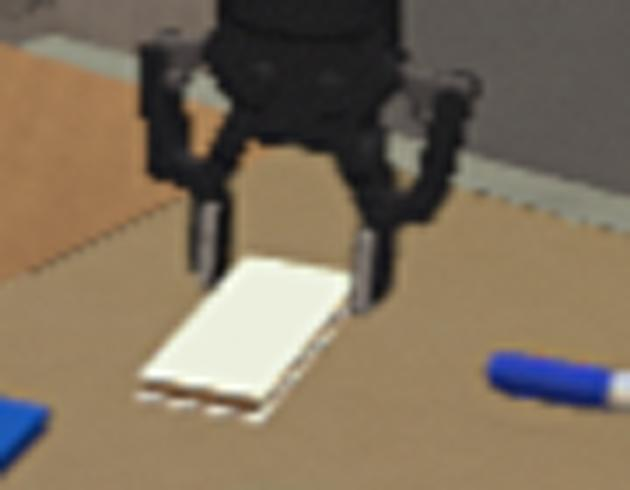

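Call:
jog_arm:
  moves:
    - {"dx":0,"dy":1,"dz":0,"twist":0,"fingers":0.35}
    - {"dx":0,"dy":0,"dz":0,"twist":0,"fingers":0.35}

```text
clock: 4.93
tcp_pos: [504.7, -194.4, -13.9]
orientation: [-0.7, -0.096, 0.096, 0.701]
contact_force: [-0.1, 0.6, -0.1]
finger_gap: 57.5
```

Call:
jog_arm:
  moves:
    - {"dx":0,"dy":1,"dz":0,"twist":0,"fingers":0.35}
    - {"dx":0,"dy":0,"dz":0,"twist":0,"fingers":0.35}

```text
clock: 5.1
tcp_pos: [504.7, -194.4, -15.0]
orientation: [-0.701, -0.096, 0.096, 0.701]
contact_force: [0.0, -0.1, -0.3]
finger_gap: 57.5
```

Tips should be about 2 mm above the bench now. Closing.

Call:
jog_arm:
  moves:
    - {"dx":0,"dy":0,"dz":0,"twist":0,"fingers":-1}
    - {"dx":0,"dy":0,"dz":0,"twist":0,"fingers":-1}
    - {"dx":0,"dy":0,"dz":0,"twist":0,"fingers":-1}
    - {"dx":0,"dy":0,"dz":0,"twist":0,"fingers":-1}
    - {"dx":0,"dy":0,"dz":0,"twist":0,"fingers":-1}

```text
clock: 5.52
tcp_pos: [504.9, -194.5, -14.4]
orientation: [0.701, 0.096, -0.096, -0.7]
contact_force: [-2.1, 1.0, 6.0]
finger_gap: 48.3
```

```bash
python3 - <<'E'
from h import *
go([504.5,-194.6,-15],15.6)
im=viewer.capture("scene")[:,:,::-1]; cv2.imwrite("pics/s8.png",cv2.resize(im[160:230,360:450],None,fx=7,fy=7,interpolation=cv2.INTER_CUBIC))
E
```

```text
t 5.52 tcp [ 504.9 -194.5  -14.4] head 15.65 tilt [ 0.0003 -0.0002] gap 48.3 F [-2.1  1.   6. ]
tool shift now-frame [-0.4  0.6 -0. ] twist 0.0008
in target frame dx -0.4 dz -0.0 dy 0.6
```

View pics/s8.png

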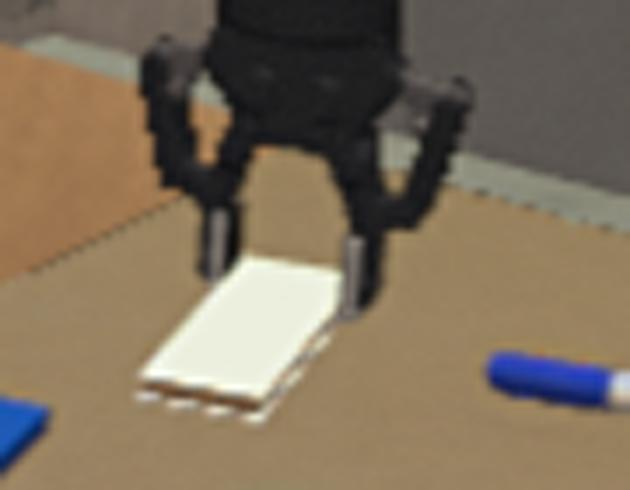

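Gripped at 48.3 mm with the tips at bench level: underside z=0 at reported TCP z -14.4. Lifting and checking.

Call:
jog_arm:
  moves:
    - {"dx":0,"dy":-5,"dz":0,"twist":0,"fingers":-1}
    - {"dx":0,"dy":-15,"dz":0,"twist":0,"fingers":-1}
    - {"dx":0,"dy":-25,"dz":0,"twist":0,"fingers":-1}
    - {"dx":0,"dy":-25,"dz":0,"twist":0,"fingers":-1}
    - {"dx":0,"dy":-20,"dz":0,"twist":0,"fingers":-1}
    - {"dx":0,"dy":-10,"dz":0,"twist":0,"fingers":-1}
    - {"dx":0,"dy":0,"dz":0,"twist":0,"fingers":-1}

```text
clock: 6.15
tcp_pos: [506.0, -194.9, 87.3]
orientation: [0.701, 0.097, -0.095, -0.7]
contact_force: [0.6, 0.9, 0.3]
finger_gap: 48.1
```

```bash
python3 - <<'E'
from h import *
# target tool pose: pre-insert; holder heading 1.0
t=np.radians(1.0); e=np.array([-np.sin(t),np.cos(t)]); c=np.array([500,370.5])
print((c-190*e).round(1))
go([*(c-190*e),60.5],1.0)
im=viewer.capture("scene")[:,:,::-1]; cv2.imwrite("pics/s9.png",cv2.resize(im[110:250,320:480],None,fx=4.5,fy=4.5,interpolation=cv2.INTER_CUBIC))
im=viewer.capture("top")[:,:,::-1]; cv2.imwrite("pics/t9.png",im)
E
```

```text
[503.3 180.5]
t 6.15 tcp [ 506.  -194.9   87.3] head 15.64 tilt [ 0.0028 -0.0021] gap 48.1 F [0.6 0.9 0.3]
tool shift now-frame [ 98.6  26.4 362.3] twist 0.2555
in target frame dx 3.9 dz 375.4 dy 26.8
```

View pics/s9.png

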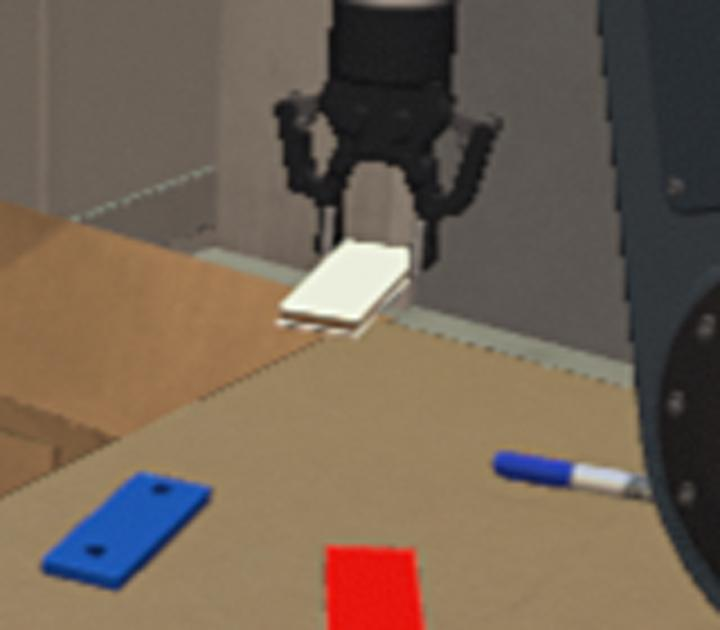

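Pad is held level at crop (345,285). Carrying it to in front of the holder.

Call:
jog_arm:
  moves:
    - {"dx":0,"dy":0,"dz":10,"twist":0.065,"fingers":-1}
    - {"dx":0,"dy":0,"dz":20,"twist":0.065,"fingers":-1}
    - {"dx":0,"dy":0,"dz":30,"twist":0.065,"fingers":-1}
    - {"dx":0,"dy":0,"dz":32,"twist":0.06,"fingers":-1}
    - {"dx":3,"dy":0,"dz":32,"twist":0,"fingers":-1}
    - {"dx":3,"dy":0,"dz":32,"twist":0,"fingers":-1}
    - {"dx":3,"dy":0,"dz":32,"twist":0,"fingers":-1}
    - {"dx":3,"dy":2,"dz":32,"twist":0,"fingers":-1}
    - {"dx":3,"dy":2,"dz":32,"twist":0,"fingers":-1}
    - {"dx":3,"dy":2,"dz":32,"twist":0,"fingers":-1}

```text
clock: 7.08
tcp_pos: [504.6, 90.1, 77.5]
orientation: [0.707, 0.006, -0.007, -0.707]
contact_force: [0.7, 0.1, -0.6]
finger_gap: 48.2
```

Call:
jog_arm:
  moves:
    - {"dx":0,"dy":2,"dz":30,"twist":0,"fingers":-1}
    - {"dx":0,"dy":2,"dz":25,"twist":0,"fingers":-1}
    - {"dx":0,"dy":2,"dz":15,"twist":0,"fingers":-1}
    - {"dx":0,"dy":2,"dz":8,"twist":0,"fingers":-1}
    - {"dx":0,"dy":0,"dz":0,"twist":0,"fingers":-1}
    - {"dx":0,"dy":0,"dz":0,"twist":0,"fingers":-1}

```text
clock: 7.58
tcp_pos: [503.6, 166.0, 70.2]
orientation: [0.707, 0.006, -0.007, -0.707]
contact_force: [-0.1, 0.3, -0.6]
finger_gap: 48.4
```

```bash
python3 - <<'E'
from h import *
go([503.3,180.5,60.5],1.0)
im=viewer.capture("scene")[:,:,::-1]; cv2.imwrite("pics/s10.png",im)
im=viewer.capture("top")[:,:,::-1]; cv2.imwrite("pics/t10.png",im)
E
```

```text
t 7.58 tcp [503.6 166.   70.2] head 1.05 tilt [-0.0016 -0.0008] gap 48.4 F [-0.1  0.3 -0.6]
tool shift now-frame [-0.1  9.7 14.5] twist 0.0009
in target frame dx -0.1 dz 14.5 dy 9.7
```

View pics/s10.png

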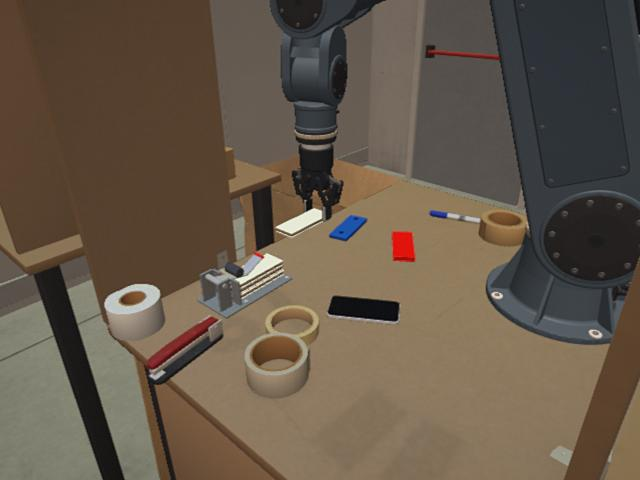

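View pics/t10.png

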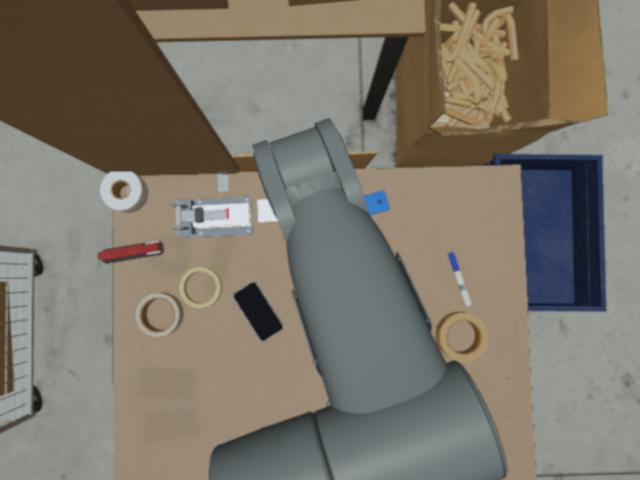

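```bash
python3 - <<'E'
import cv2
a=cv2.imread("pics/s10.png")[185:320,190:340]; b=cv2.imread("pics/t10.png")[185:250,160:290]
cv2.imwrite("pics/s10c.png",cv2.resize(a,None,fx=5,fy=4.4,interpolation=cv2.INTER_CUBIC) if 0 else cv2.resize(a,None,fx=4.4,fy=4.4,interpolation=cv2.INTER_CUBIC))
cv2.imwrite("pics/t10c.png",cv2.resize(b,None,fx=6,fy=6,interpolation=cv2.INTER_CUBIC))
E
```

```text
(no output)
```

View pics/s10c.png

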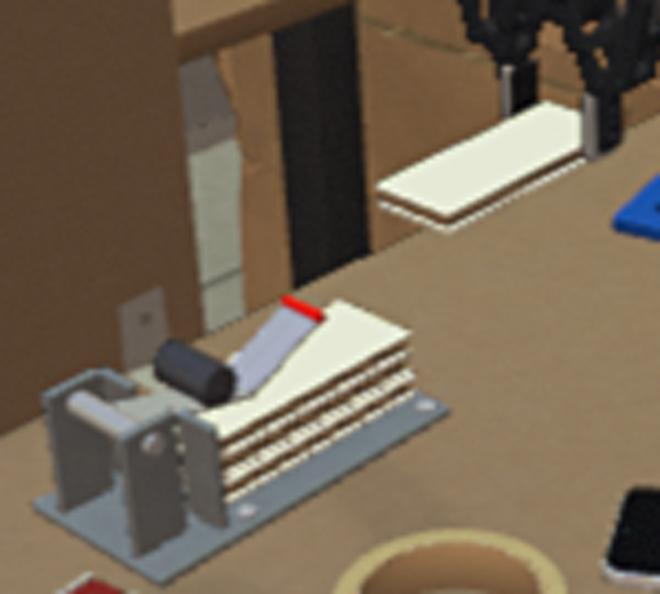

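View pics/t10c.png

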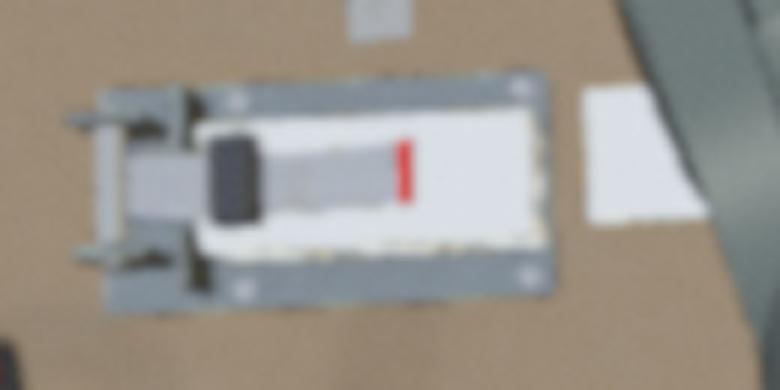

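```bash
cat >> h.py <<'E'
def tri(a,b):
    (o1,d1),(o2,d2)=ray("top",a),ray("scene",b)
    A=np.stack([d1,-d2],1); t=np.linalg.lstsq(A,o2-o1,rcond=None)[0]
    p,q=o1+t[0]*d1,o2+t[1]*d2; return ((p+q)/2).round(1),np.linalg.norm(p-q).round(1)
E
python3 - <<'E'
from h import *
T=lambda u,v:(160+(u+.5)/6-.5,185+(v+.5)/6-.5); S=lambda u,v:(190+(u+.5)/4.4-.5,185+(v+.5)/4.4-.5)
print(tri(T(583,87),S(380,187)),tri(T(590,219),S(448,219)))
for z in (80,90,97): print(z,onz("top",T(583,87),z).round(1),onz("top",T(590,219),z).round(1))
# angle from low-x and hi-x edges, z=97
print([onz("top",T(*c),96).round(1) for c in [(583,87),(652,84),(590,222),(706,217)]])
# pile front corners for z check
print(tri(T(528,110),S(335,302)),tri(T(535,248),S(410,333)))
E
```

```text
(array([526. , 277.5,  94.6]), np.float64(4.2)) (array([477. , 276.9,  92.8]), np.float64(1.5))
80 [529.6 280.3  80. ] [478.8 278.6  80. ]
90 [528.2 279.4  90. ] [477.8 277.7  90. ]
97 [527.2 278.7  97. ] [477.1 277.   97. ]
[array([527.4, 278.8,  96. ]), array([527.8, 252.8,  96. ]), array([476.1, 277.2,  96. ]), array([476.9, 233.5,  96. ])]
(array([527.3, 306.6,  40.3]), np.float64(2.2)) (array([473.2, 305.3,  42.5]), np.float64(4.2))
```

The held pad measures underside z≈83-85 and front centre (502,278), aligned with the pile, and this matches the TCP-based estimate. Lowering to about 2.5 mm above pile height, in front of the holder.

Call:
jog_arm:
  moves:
    - {"dx":-0.5,"dy":10,"dz":0,"twist":0,"fingers":-1}
    - {"dx":0,"dy":15,"dz":0,"twist":0,"fingers":-1}
    - {"dx":0,"dy":10,"dz":0,"twist":0,"fingers":-1}
    - {"dx":0,"dy":4.5,"dz":0,"twist":0,"fingers":-1}
    - {"dx":0,"dy":0,"dz":10,"twist":0,"fingers":-1}
    - {"dx":0,"dy":0,"dz":0,"twist":0,"fingers":-1}
    - {"dx":0,"dy":0,"dz":0,"twist":0,"fingers":-1}

```text
clock: 8.27
tcp_pos: [503.9, 177.2, 32.1]
orientation: [-0.707, -0.007, 0.006, 0.707]
contact_force: [1.7, -0.0, -0.1]
finger_gap: 48.0
```

```bash
python3 - <<'E'
from h import *
go([501,322.5,30.5],1.0)
a=viewer.capture("scene")[:,:,::-1][185:320,190:340]; b=viewer.capture("top")[:,:,::-1][185:250,160:290]
cv2.imwrite("pics/s11c.png",cv2.resize(a,None,fx=5,fy=4.4,interpolation=cv2.INTER_CUBIC) if 0 else cv2.resize(a,None,fx=4.4,fy=4.4,interpolation=cv2.INTER_CUBIC))
cv2.imwrite("pics/t11c.png",cv2.resize(b,None,fx=6,fy=6,interpolation=cv2.INTER_CUBIC))
E
```

```text
t 8.27 tcp [503.9 177.2  32.1] head 1.07 tilt [0.0007 0.0002] gap 48.0 F [ 1.7 -0.  -0.1]
tool shift now-frame [ -0.2   1.6 145.3] twist 0.0012
in target frame dx -0.4 dz 145.3 dy 1.6
```

View pics/s11c.png

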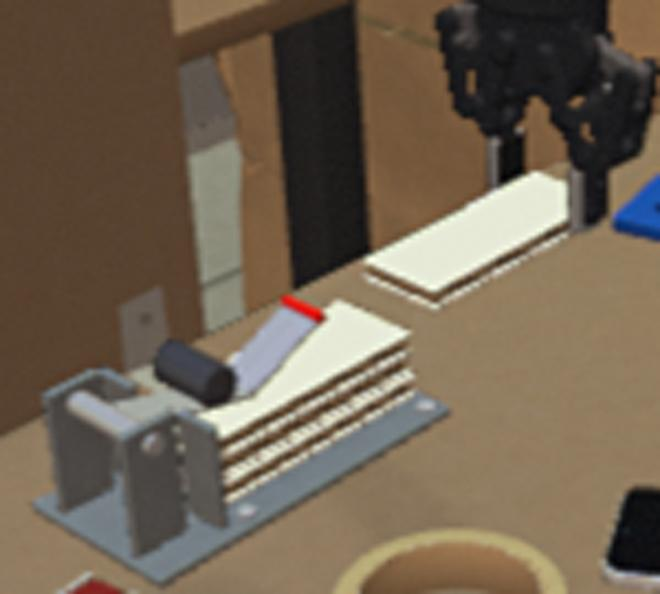

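View pics/t11c.png

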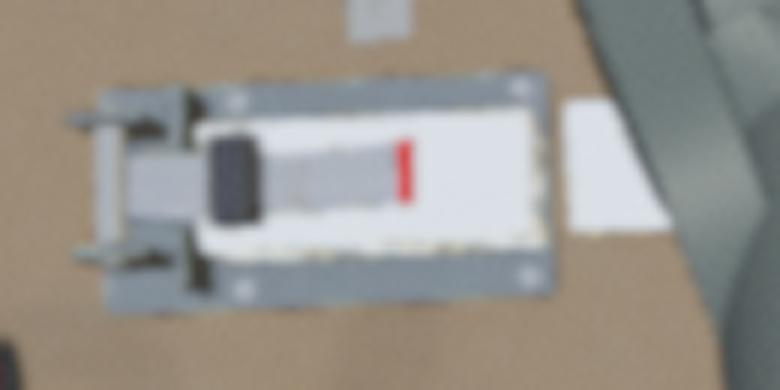

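```bash
python3 - <<'E'
from h import *
T=lambda u,v:(160+(u+.5)/6-.5,185+(v+.5)/6-.5); S=lambda u,v:(190+(u+.5)/4.4-.5,185+(v+.5)/4.4-.5)
print(tri(T(564,100),S(367,262)),tri(T(570,231),S(435,294)))
print([onz("top",T(*c),58.5).round(1) for c in [(564,100),(570,231)]])
print([onz("top",T(*c),42).round(1) for c in [(195,125),(528,110),(535,247)]])
E
```

```text
(array([526.5, 288.6,  56.5]), np.float64(4.0)) (array([476.3, 288.3,  56.1]), np.float64(1.2))
[array([527.7, 289.8,  58.5]), array([476.5, 288.4,  58.5])]
[array([523.7, 436.6,  42. ]), array([526.3, 305.7,  42. ]), array([472.1, 303.9,  42. ])]
```

The pad front is about 1 mm toward +x with its top at z≈57-58, below the nose at 61. I'll nudge it -1 mm and start sliding in.

Call:
jog_arm:
  moves:
    - {"dx":-1,"dy":1,"dz":8,"twist":0,"fingers":-1}
    - {"dx":0,"dy":0,"dz":14,"twist":0,"fingers":-1}
    - {"dx":0,"dy":0,"dz":14,"twist":0,"fingers":-1}
    - {"dx":0,"dy":0,"dz":10,"twist":0,"fingers":-1}
    - {"dx":0,"dy":0,"dz":4,"twist":0,"fingers":-1}
    - {"dx":0,"dy":0,"dz":0,"twist":0,"fingers":-1}

```text
clock: 8.87
tcp_pos: [501.6, 228.1, 30.6]
orientation: [-0.707, -0.007, 0.007, 0.707]
contact_force: [-0.1, 0.0, -0.3]
finger_gap: 48.4
```

```bash
python3 - <<'E'
from h import *
go([500.8,322.5,30.5],1.0)
a=viewer.capture("scene")[:,:,::-1][185:320,190:340]
cv2.imwrite("pics/s12c.png",cv2.resize(a,None,fx=4.4,fy=4.4,interpolation=cv2.INTER_CUBIC))
E
```

```text
t 8.87 tcp [501.6 228.1  30.6] head 1.14 tilt [0.0001 0.0001] gap 48.4 F [-0.1  0.  -0.3]
tool shift now-frame [ 1.1  0.1 94.4] twist 0.0024
in target frame dx 0.9 dz 94.4 dy 0.1
```

View pics/s12c.png

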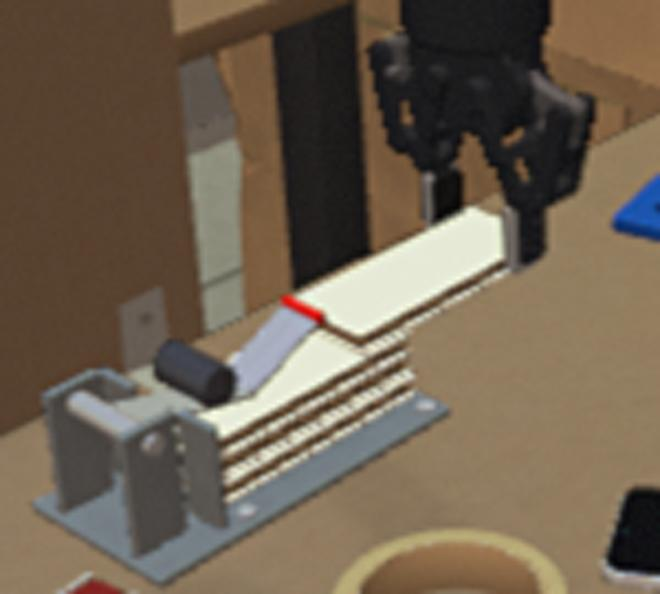

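The pad's front edge at crop (360,335) is over the pile and entering just under the red nose. Pushing on.

Call:
jog_arm:
  moves:
    - {"dx":0,"dy":0,"dz":5,"twist":0.002,"fingers":-1}
    - {"dx":0,"dy":0,"dz":7,"twist":0,"fingers":-1}
    - {"dx":0,"dy":0,"dz":8,"twist":0,"fingers":-1}
    - {"dx":0,"dy":0,"dz":8,"twist":0,"fingers":-1}
    - {"dx":0,"dy":0,"dz":8,"twist":0,"fingers":-1}
    - {"dx":0,"dy":0,"dz":4,"twist":0,"fingers":-1}
    - {"dx":0,"dy":0,"dz":0,"twist":0,"fingers":-1}

```text
clock: 9.5
tcp_pos: [500.9, 267.6, 30.5]
orientation: [-0.707, -0.006, 0.006, 0.707]
contact_force: [-0.4, 0.2, -1.6]
finger_gap: 48.4
```

```bash
python3 - <<'E'
from h import *
go([500.8,322.5,30.5],1.0)
a=viewer.capture("scene")[:,:,::-1][185:320,190:340]
cv2.imwrite("pics/s13c.png",cv2.resize(a,None,fx=4.4,fy=4.4,interpolation=cv2.INTER_CUBIC))
E
```

```text
t 9.50 tcp [500.9 267.6  30.5] head 0.97 tilt [-0.0001  0.0001] gap 48.4 F [-0.4  0.2 -1.6]
tool shift now-frame [ 0.8  0.  54.9] twist -0.0005
in target frame dx 0.8 dz 54.9 dy 0.0
```

View pics/s13c.png

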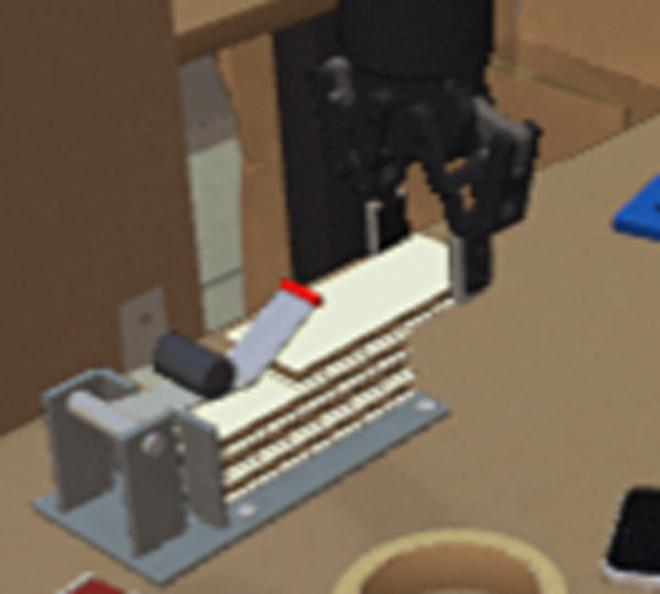

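The arm is lifting, with forces under 2 N. Finishing the push.

Call:
jog_arm:
  moves:
    - {"dx":0,"dy":0,"dz":6,"twist":0,"fingers":-1}
    - {"dx":0,"dy":0,"dz":8,"twist":0,"fingers":-1}
    - {"dx":0,"dy":0,"dz":8,"twist":0,"fingers":-1}
    - {"dx":0,"dy":0,"dz":8,"twist":0,"fingers":-1}
    - {"dx":0,"dy":0,"dz":8,"twist":0,"fingers":-1}
    - {"dx":0,"dy":0,"dz":8,"twist":0,"fingers":-1}
    - {"dx":0,"dy":0,"dz":5,"twist":0,"fingers":-1}
    - {"dx":0,"dy":0,"dz":3,"twist":0,"fingers":-1}
    - {"dx":0,"dy":0,"dz":0,"twist":0,"fingers":-1}

```text
clock: 10.3
tcp_pos: [500.1, 321.4, 30.6]
orientation: [-0.707, -0.006, 0.006, 0.707]
contact_force: [-0.3, 0.6, -1.9]
finger_gap: 48.7
```

```bash
python3 - <<'E'
from h import *
go([500.8,322.5,30.5],1.0)
a=viewer.capture("scene")[:,:,::-1][185:320,190:340]
cv2.imwrite("pics/s14c.png",cv2.resize(a,None,fx=4.4,fy=4.4,interpolation=cv2.INTER_CUBIC))
b=viewer.capture("top")[:,:,::-1][185:250,160:290]
cv2.imwrite("pics/t14c.png",cv2.resize(b,None,fx=6,fy=6,interpolation=cv2.INTER_CUBIC))
E
```

```text
t 10.30 tcp [500.1 321.4  30.6] head 0.96 tilt [0.     0.0004] gap 48.7 F [-0.3  0.6 -1.9]
tool shift now-frame [0.7 0.2 1.1] twist -0.0007
in target frame dx 0.7 dz 1.1 dy 0.1
```

View pics/s14c.png

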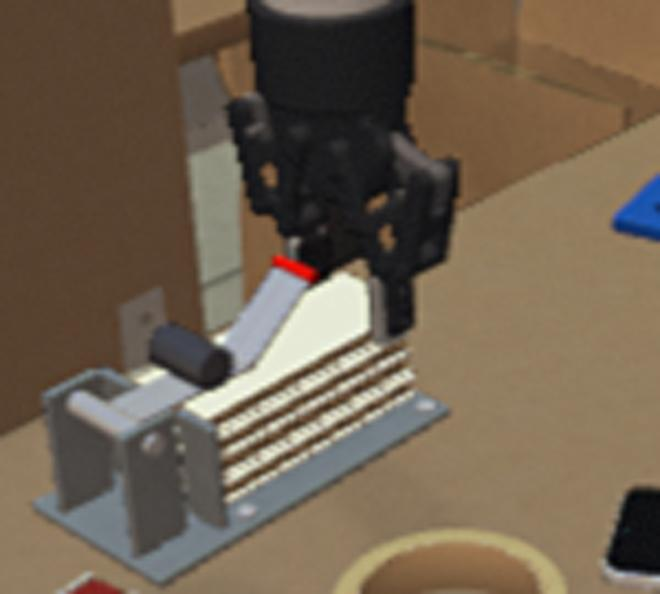

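View pics/t14c.png

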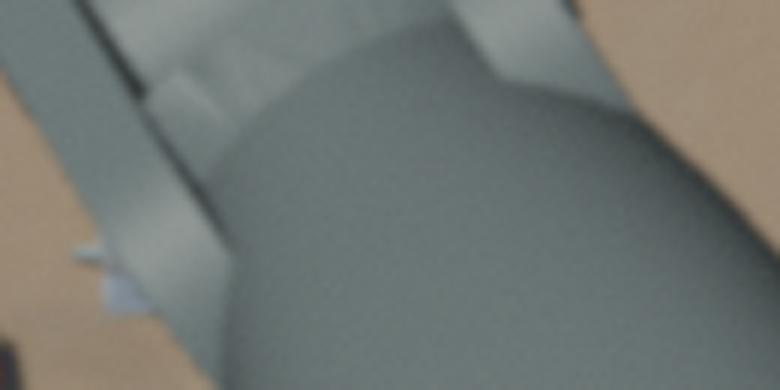

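In place. Lowering gently onto the pile, then releasing.

Call:
jog_arm:
  moves:
    - {"dx":0,"dy":1,"dz":1,"twist":0,"fingers":-1}
    - {"dx":0,"dy":0.8,"dz":0,"twist":0,"fingers":-1}
    - {"dx":0,"dy":0,"dz":0,"twist":0,"fingers":-1}

```text
clock: 10.65
tcp_pos: [500.2, 321.4, 28.8]
orientation: [0.707, 0.006, -0.006, -0.707]
contact_force: [-0.4, 0.4, -2.4]
finger_gap: 48.5
```

Call:
jog_arm:
  moves:
    - {"dx":0,"dy":0,"dz":0,"twist":0,"fingers":0.3}
    - {"dx":0,"dy":0,"dz":0,"twist":0,"fingers":0.5}
    - {"dx":0,"dy":0,"dz":0,"twist":0,"fingers":0.6}
    - {"dx":0,"dy":0,"dz":0,"twist":0,"fingers":0.6}
    - {"dx":0,"dy":0,"dz":0,"twist":0,"fingers":0.6}

```text
clock: 11.07
tcp_pos: [500.2, 321.6, 29.0]
orientation: [-0.707, -0.006, 0.006, 0.707]
contact_force: [0.3, -0.0, 0.7]
finger_gap: 68.5
```

```bash
python3 - <<'E'
from h import *
go([500.8,322.5,30.5],1.0)
a=viewer.capture("scene")[:,:,::-1][185:320,190:340]
cv2.imwrite("pics/s15c.png",cv2.resize(a,None,fx=4.4,fy=4.4,interpolation=cv2.INTER_CUBIC))
E
```

```text
t 11.07 tcp [500.2 321.6  29. ] head 0.92 tilt [0.0001 0.0001] gap 68.5 F [ 0.3 -0.   0.7]
tool shift now-frame [ 0.6 -1.5  0.9] twist -0.0015
in target frame dx 0.6 dz 0.9 dy -1.5
```

View pics/s15c.png

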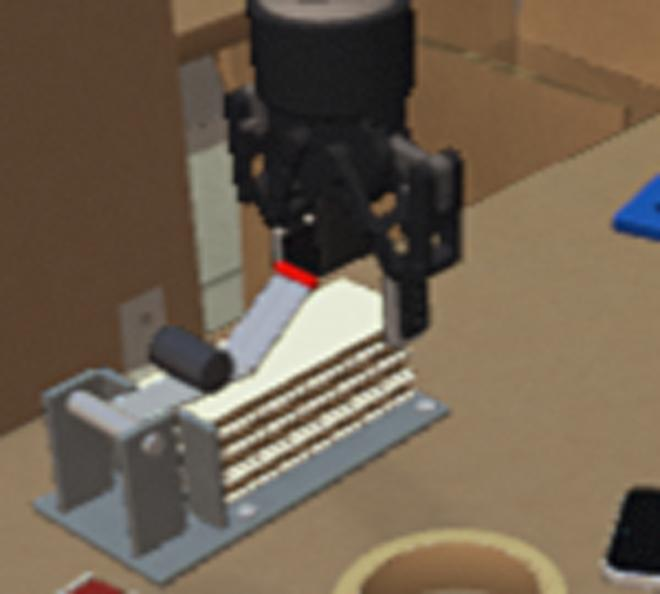

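Released; the pad lies on the pile. I'll retract straight back along -z and up, clear of the holder, keeping off the blue board.

Call:
jog_arm:
  moves:
    - {"dx":0,"dy":-5,"dz":-5,"twist":0,"fingers":0.8}
    - {"dx":0,"dy":-10,"dz":-12,"twist":0,"fingers":0.8}
    - {"dx":0,"dy":-15,"dz":-20,"twist":0,"fingers":0.8}
    - {"dx":0,"dy":-20,"dz":-25,"twist":0,"fingers":0.8}
    - {"dx":0,"dy":-20,"dz":-30,"twist":0,"fingers":0.8}
    - {"dx":0,"dy":-20,"dz":-30,"twist":0,"fingers":0.8}
    - {"dx":0,"dy":-15,"dz":-30,"twist":0,"fingers":0.8}
    - {"dx":0,"dy":-10,"dz":-30,"twist":0,"fingers":0.8}
    - {"dx":0,"dy":0,"dz":-20,"twist":0,"fingers":0.8}
    - {"dx":0,"dy":0,"dz":0,"twist":0,"fingers":0.8}

```text
clock: 11.95
tcp_pos: [503.6, 115.6, 145.7]
orientation: [0.707, 0.005, -0.004, -0.707]
contact_force: [-0.8, -0.9, -0.6]
finger_gap: 76.9
```

```bash
python3 - <<'E'
from h import *
go([500.8,322.5,30.5],1.0)
A=viewer.capture("scene")[:,:,::-1]; a=A[185:320,190:340]
cv2.imwrite("pics/s16c.png",cv2.resize(a,None,fx=4.4,fy=4.4,interpolation=cv2.INTER_CUBIC))
B=viewer.capture("top")[:,:,::-1].copy(); b=B[185:250,160:290]
cv2.imwrite("pics/t16.png",B)
cv2.imwrite("pics/t16c.png",cv2.resize(b,None,fx=6,fy=6,interpolation=cv2.INTER_CUBIC))
E
```

```text
t 11.95 tcp [503.6 115.6 145.7] head 0.72 tilt [ 0.0022 -0.0005] gap 76.9 F [-0.8 -0.9 -0.6]
tool shift now-frame [ -0.5 115.1 206.9] twist -0.0049
in target frame dx 0.8 dz 206.9 dy 115.2
```

View pics/s16c.png

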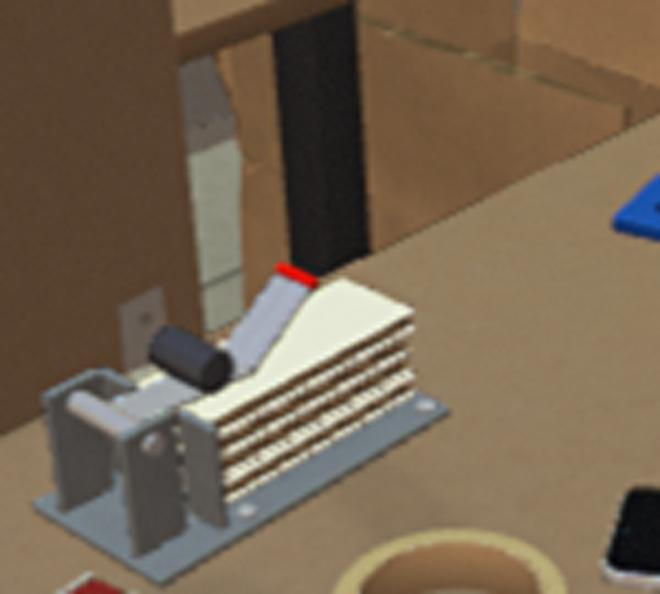

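View pics/t16c.png

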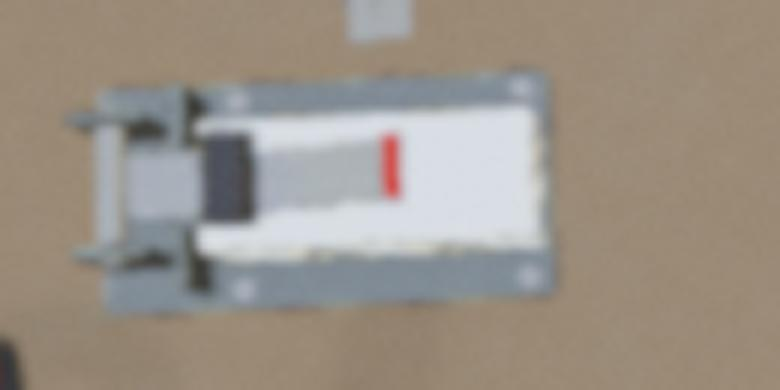

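The pad lies flat and flush on the pile: front corner at scene crop (412,313), top-view front edge at (531,107). The arm rests on it. A quick numeric check, then I'll hand in.

```bash
python3 - <<'E'
from h import *
T=lambda u,v:(160+(u+.5)/6-.5,185+(v+.5)/6-.5); S=lambda u,v:(190+(u+.5)/4.4-.5,185+(v+.5)/4.4-.5)
print([onz("top",T(*c),54).round(1) for c in [(531,107),(197,122),(537,243)]], "expect front centre y", 370.5-65)
B=cv2.imread("pics/t16.png");hsv=cv2.cvtColor(B,cv2.COLOR_BGR2HSV)
# hinge from red-tip heights, before (pics s11c) vs after: arm tip mid
print(tri(T(391,135),S(279,267)),tri(T(391,198),S(316,285)))
b=(hsv[...,0]>100)&(hsv[...,0]<125)&(hsv[...,1]>120);b[:180]=0;b[340:]=0;b[:,:300]=0;b[:,420:]=0
print("blue",rect("top",b,12))
order.job_done()
E
```

```text
[array([525.9, 303.2,  54. ]), array([523.3, 433.3,  54. ]), array([472.6, 301.8,  54. ])] expect front centre y 305.5
(array([512.4, 353.2,  85. ]), np.float64(0.2)) (array([487.8, 353.1,  84.3]), np.float64(1.5))
blue []
the job is handed in; nothing more can be done
```

The white cardboard pad is on the pile under the steel arm, and the job was handed in at about 12 s. I gripped it near its rear end, carried it over and slid it in under the nose. I then lowered it onto the pile, let go and backed the gripper away.

- **Pad position:** the last pictures show it flat and square on the pile. Measured in the top view, it is about 3 mm short of the stops lengthwise and about 1 mm off sideways.
- **Hold-down arm:** it rests on the pad with its nose at z≈85 mm. That is about 20 mm up from its resting height, which fits a hinge angle of about 0.17 rad.
- **Forces:** the highest reading I saw was about 6 N, when the fingertips touched the bench as they closed.

**Readings that disagreed:**
- **Tool height:** the reported TCP height did not match the cameras, with the fingertips about 28 mm higher than it implied. I found the bench by small downward steps and worked from the cameras and that contact instead.
- **Blue board:** the final numeric check found no blue board, probably because the robot arm covers it in the top view. The last scene picture shows the part of it in frame where it was in the earlier pictures, and I never touched it.

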